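Pack landing-gear links into a latched transit case

TASK

Pack the overhauled landing-gear links away: lift the transit case's draw-latch lever past centre so that its hook swings free, take the lid off, and lay every link that is on the rubber mat flat on the floor of the case, one to a bay. Then put the lid back fully seated and swing the lever down until the latch is shut over the lid again, leaving the wheel half, brake caliper and taped strut where they are.

Things in the scene. Friction and masses are not known exactly. Their poses are not given: they have to be found in the camera images.
- case: Fixed aluminium transit case, open-topped, 170 (x) x 270 (y) x 60 mm high; origin: centre of its underside on the bench, x pointing away from the latch side, y along its length. Walls 5 mm thick, inside 160 x 260 mm. The latch is at the middle of its -x wall.
- case_floor (a point): Centre of the case's inner floor, 5 mm above the bench; axes as the case. Three wooden dividers run along x at y = -65, 0 and +65 mm, each 6 mm wide and 12 mm high: four bays with centres at y = -97.5, -32.5, +32.5 and +97.5 mm, each about 60 (y) x 160 mm (x).
- latch (a joint): Angle of the draw-latch lever about a level axis (the case's y) through its pivot, rad. 0 = shut: handle pointing away from the case (-x) and 20 degrees below level. Grows as the handle is lifted; 1.92 = handle straight up, 2.09 = fully open, leaning 10 degrees past upright towards the case. It turns easily and its own weight (under 1 N at the grip point) drops it: from before upright it falls shut, past upright it falls fully open and stays.
- latch_hook (a point): Middle of the hook bar (52 mm wide, 6 mm thick), linked to the lever and following it both ways. Lever shut: the bar lies over the tab on the lid's edge and holds that edge of the lid down. Lever fully open: it is swung about 25 mm outward and 25 mm up, clear of the lid.
- latch_grip (a point): Centre of the black grip at the end of the lever handle, 78 mm from the pivot, where it can be pinched; moves with the lever. Grip 34 mm long, 24 mm wide (along the case's y), 9 mm thick, ending 94 mm from the pivot. About 32 mm above the bench when shut, with free space below.
- latch_pivot (a point): The lever's pivot, fixed on the case at x = -132 mm, 59 mm above the bench.
- lid_grip (a point): Centre of the black bar handle on the lid: bar 112 mm long (the lid's y), 16 mm wide (x), 16 mm high, on two 12 mm end posts, its underside 18 mm above the lid plate. This point is 44 mm above the lid's foot, and 92 mm above the bench over the case's centre when the lid is seated.
- lid_foot (a point): Centre of the lid's underside. Loose aluminium lid, 0.45 kg: plate 170 (x) x 270 (y) x 6 mm, with a tab 32 mm wide standing out 12 mm at the middle of both long edges (either way round fits). Under the plate a frame of 12 mm round bars, on which it stands when set down, drops inside the case walls with 3 mm play.
- parts_mat: Fixed black rubber mat on which the links lie at the start, 280 (x) x 220 (y) x 4 mm; origin: centre of its underside. To the left or the right of the case.
- lid_sheet: Fixed cardboard sheet, 280 (x) x 220 (y) x 4 mm, empty, on the other side of the case: a handy place to set the lid; origin: centre of its underside.
- link1_mid (a point): Centre, half-way up, of an aluminium link: two round bosses of 32 mm diameter and 32 mm high, 90 mm apart, joined by a web 14 mm wide and 26 mm high (3 mm above the underside); 122 mm long over all along its x, 0.16 kg. Rests with this point 16 mm above what it lies on. Two to four of the links are present.
- link2_mid (a point): Centre, half-way up, of an aluminium link: two round bosses of 32 mm diameter and 32 mm high, 90 mm apart, joined by a web 14 mm wide and 26 mm high (3 mm above the underside); 122 mm long over all along its x, 0.16 kg. Rests with this point 16 mm above what it lies on. Two to four of the links are present.
- link3_mid (a point): Centre, half-way up, of an aluminium link: two round bosses of 32 mm diameter and 32 mm high, 90 mm apart, joined by a web 14 mm wide and 26 mm high (3 mm above the underside); 122 mm long over all along its x, 0.16 kg. Rests with this point 16 mm above what it lies on. Two to four of the links are present.
- link4_mid (a point): Centre, half-way up, of an aluminium link: two round bosses of 32 mm diameter and 32 mm high, 90 mm apart, joined by a web 14 mm wide and 26 mm high (3 mm above the underside); 122 mm long over all along its x, 0.16 kg. Rests with this point 16 mm above what it lies on. Two to four of the links are present.
- wheel: Bystander: half of an aircraft wheel, 190 mm diameter, 70 mm high; origin: centre of its underside.
- caliper: Bystander: brake caliper block, 70 x 150 x 57 mm; origin: centre of its underside.
- strut: Bystander: green-taped strut tube, 285 mm long, on two low feet; origin: centre of its underside.

How it is judged (in metres and radians):
On the way, in this order (a step that is already met when the one before it is completed fails the run):
1. the latch lever has been lifted past centre and stands open, with the lid still on the case (value of joint latch above 1.95 rad and z of lid_grip in the frame of case below 0.096 m and horizontal distance between lid_grip and case below 0.009 m and angle between the x axis of lid_grip and the x axis of case, either way round below 0.08 rad and angle between lid_grip's own z axis and vertical below 0.04 rad), for 0.2 s.
2. the lid has been taken off the case (horizontal distance between lid_grip and case above 0.19 m), for 0.2 s.
3. every link lies flat on the case's floor, in the bays (x of link1_mid in the frame of case between -0.03 and 0.03 m and y of link1_mid in the frame of case between -0.12 and 0.12 m and z of each of link1_mid, link2_mid, link3_mid, link4_mid in the frame of case below 0.027 m and x of link2_mid in the frame of case between -0.03 and 0.03 m and y of link2_mid in the frame of case between -0.12 and 0.12 m and x of link3_mid in the frame of case between -0.03 and 0.03 m and y of link3_mid in the frame of case between -0.12 and 0.12 m and x of link4_mid in the frame of case between -0.03 and 0.03 m and y of link4_mid in the frame of case between -0.12 and 0.12 m), for 0.2 s.
4. the lid is back on the case, seated (z of lid_grip in the frame of case below 0.096 m and horizontal distance between lid_grip and case below 0.009 m and angle between the x axis of lid_grip and the x axis of case, either way round below 0.08 rad and angle between lid_grip's own z axis and vertical below 0.04 rad), for 0.2 s.
5. the latch lever is shut (value of joint latch below 0.1 rad), for 0.2 s.
At the end, for the whole second after the job is handed in: Every link present lies flat in a bay of the case (centre under 27 mm above the case's underside and inside its walls), the lid is seated (level within 0.04 rad, within 4 mm of fully down and 9 mm of centred, square to the case within 0.08 rad) and the latch lever is shut (under 0.1 rad) (all of step 3 and all of step 4 and value of joint latch below 0.1 rad); the robot touches nothing.
It fails at once if the wheel is pushed more than 30 mm (distance of wheel from where it was at the start of the episode above 0.03 m).
It fails at once if the caliper is pushed more than 30 mm (distance of caliper from where it was at the start of the episode above 0.03 m).
It fails at once if the strut is pushed more than 30 mm (distance of strut from where it was at the start of the episode above 0.03 m).
Of link1, link2, link3, link4 only 2 to 4 are there at a start; the rules pass over those that are not, and their reading is None.
At some moment in a run one of link1, link2, link3, link4 may be knocked a few centimetres aside while the robot is not near it.
It also fails if it takes over 210 s, if anything falls off the work surface, if the arm or the gripper's body presses on something with over 40 N, if the wrist force passes 120 N, or if a joint passes its speed limit or range.

ROBOT

A 6-joint arm with a two-finger parallel gripper is mounted at the origin on the work surface. World frame = base frame: x ahead of the robot, y to its left, z up, the work surface at z = 0. Lengths are in mm, angles in rad, forces in N, time in s.
With the tool pointing down it reaches from about 225 to 725 mm from the base axis. Payload 3.1 kg.
Tool frame: the origin (TCP) lies at the centre of the arm's flange, where the gripper is bolted on; the fingertips stand 173 mm ahead of it and the grasp point (between the pads) lies 155 mm ahead of it (manip.tcp_to_tips is the distance from the TCP to the fingertips, in mm); z points along the fingers, y is the direction in which the jaws open and shut (so a half turn about z gives the same grasp; the last joint's range is limited). The gripper opens to 85 mm and grips with 20 to 120 N. Pads are 22 mm wide; open, the fingers measure 114 mm over their backs; the gripper's body (76 mm by 85 mm) begins 54 mm behind the grasp point. The pads swing forward as they close: fully open they stand 13 mm farther back than shut.
Start: joints at [-1.272, 0.048, 0.099, 1.622, 0, 1.443], TCP at [217.314, -477.905, 404.712] pointing down, gripper open.
Joint ranges: [-2.91, 2.91], [-0.99, 1.94], [-1.21, 1.42], [-2.12, 2.29], [-1.49, 1.47], [-3.14, 3.14]. Speed limits (rad/s): [2.79, 2.79, 3.14, 3.14, 3.14, 3.14].

INTERFACE

Orientations are given as a rotation vector (axis times angle).
In Python, from plant import manip gives the robot as it stands. Calls block until the motion is done:
- manip.move_to(position, orientation): joint-space move of the TCP to a pose.
- manip.move_linear(position, ori=None, max_speed=150, guard=None): straight line of the TCP; ori=None keeps the orientation; max_speed is the mean speed in mm/s. With guard (N) it stops when the force on the tool has changed by that much, and returns True; else False.
- manip.goto_joints(angles): joint-space move.
- manip.gripper_to(opening): finger opening in mm; the grip force is fixed at half the most; returns when the fingers have stopped.
- manip.pause(seconds).
- manip.ik(position, orientation): joint angles nearest the present ones, or None.
- manip.get_obs(): the state.
- manip.camera(name): name is "side" or "top"; returns the picture (400x640x3 uint8, blue, green, red); there is no depth.
- manip.calibration(name): a dict with "mtx" (3x3 intrinsics, pixels), "view" (4x4, takes a point from world to camera coordinates). Camera axes: x right, y down, z forward; pixel columns grow to the right and rows downward; lengths in mm; the calibration is good to about 2 mm. A picture is of the moment at which its call begins. calibration takes no time and is no camera call.
A pose or a line that the arm cannot do raises manip.Unreachable and nothing moves.
- manip.sign_off(): hands the job in, once; it reports no verdict.
The state is a dict: "t": time; "joint_pos": joint angles; "joint_velocities": joint speeds; "effort": joint torques, N m; "eef_pos": TCP position; "eef_rot": TCP orientation; "contact_force": force on the tool from outside, world axes, zero at the start; "wrist_torque": the same for the moment, N m; "grip_width": finger opening in mm.
Only numpy, scipy, OpenCV 4.12 (cv2) and the standard library are available. Lean on these libraries where they do the work, as an engineer would, in place of code of your own. Each camera call takes 0.05 s, during which the arm holds its last target. There are 200 camera calls.

## Working session

There is one attempt and no reset: what is moved stays moved. The work goes in short steps, each a Python script; the robot and the scene stay as the last script left them, time stands still between calls to the robot, and variables do not carry over. Pictures are saved under pics/ and viewed, about 12 in all and at most 16, crops included, and the job is handed in when it is done.

```bash
ls; mkdir -p pics; python3 - <<'E'
from plant import manip
import cv2,numpy as np
for n in("top","side"):
    cv2.imwrite(f"pics/{n}0.png",manip.camera(n))
    c=manip.calibration(n);print(n,np.round(c["mtx"],1).tolist(),np.round(c["view"],4).tolist())
o=manip.get_obs();print(o);print(manip.tcp_to_tips)
E
```

```text
pics
top [[477.0, 0.0, 329.1], [0.0, 477.0, 197.7], [0.0, 0.0, 1.0]] [[-0.018, -0.9997, -0.0172, 16.0485], [-0.9807, 0.021, -0.1946, 593.2893], [0.1949, 0.0133, -0.9807, 1461.2004], [0.0, 0.0, 0.0, 1.0]]
side [[363.4, 0.0, 321.2], [0.0, 363.4, 203.0], [0.0, 0.0, 1.0]] [[-0.9905, -0.1359, -0.0226, 580.4611], [-0.0549, 0.5396, -0.8401, 107.8889], [0.1264, -0.8309, -0.5419, 981.0695], [0.0, 0.0, 0.0, 1.0]]
{'t': 0.1, 'joint_pos': array([-1.27178174e+00,  4.86715112e-02,  9.77680250e-02,  1.62200225e+00,
       -1.41572284e-05,  1.44300710e+00]), 'joint_velocities': array([ 0.00036754, -0.00148079,  0.00471828, -0.00147198,  0.00095127,
        0.00188643]), 'effort': array([ 2.13953928e-03, -3.39852941e+01,  3.20935178e+01,  1.58878713e-02,
       -1.60348782e-04,  3.97416031e-06]), 'eef_pos': array([ 217.2680261 , -477.73062931,  403.64329839]), 'eef_rot': array([-3.06827621e+00, -6.64900073e-01,  3.05280114e-04]), 'contact_force': array([-0.19901243,  0.14038202,  0.61524736]), 'wrist_torque': array([-0.02789836, -0.01903344,  0.00710423]), 'grip_width': 85.41543246023973}
173.4
```

View pics/top0.png

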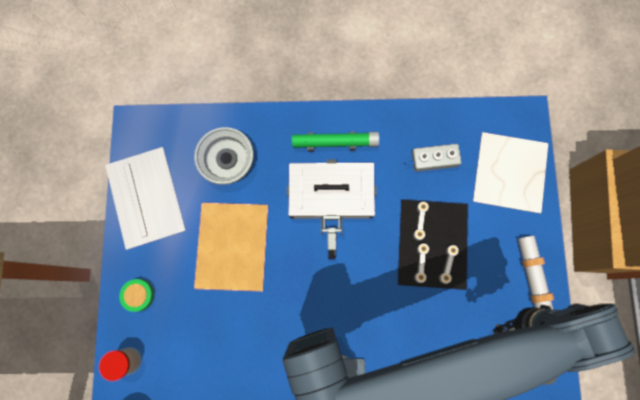

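View pics/side0.png

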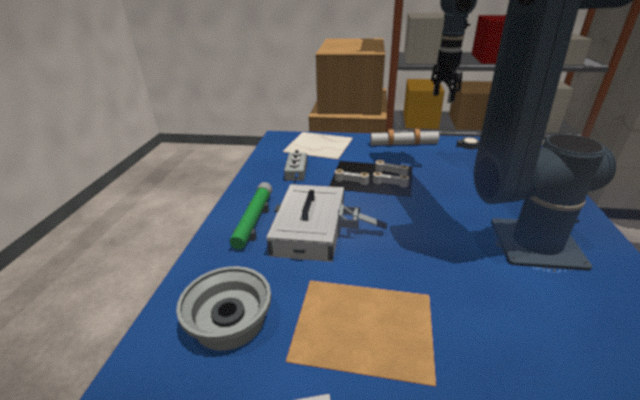

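```bash
cat > h.py <<'E'
import cv2,numpy as np
def cast(n,px,z):
    from plant import manip
    c=manip.calibration(n);V=c["view"];K=c["mtx"];R=V[:3,:3];C=-R.T@V[:3,3]
    p=np.atleast_2d(np.float64(px));d=(np.linalg.inv(K)@np.c_[p,np.ones(len(p))].T).T@R
    return C+d*((z-C[2])/d[:,2])[:,None]
def proj(n,P):
    from plant import manip
    c=manip.calibration(n);V=c["view"]
    q=(np.atleast_2d(P)@V[:3,:3].T+V[:3,3])@c["mtx"].T
    return q[:,:2]/q[:,2:]
E
python3 - <<'E'
import cv2,numpy as np
t=cv2.imread("pics/top0.png");
a=cv2.resize(t[150:270,280:385],None,fx=4,fy=4,interpolation=cv2.INTER_CUBIC)
b=cv2.resize(t[190:295,390:480],None,fx=4,fy=4,interpolation=cv2.INTER_CUBIC)
H=480;b=cv2.copyMakeBorder(b,0,H-b.shape[0],0,0,cv2.BORDER_CONSTANT)
cv2.imwrite("pics/c1.png",np.hstack([a,b]))
E
```

```text
(no output)
```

View pics/c1.png

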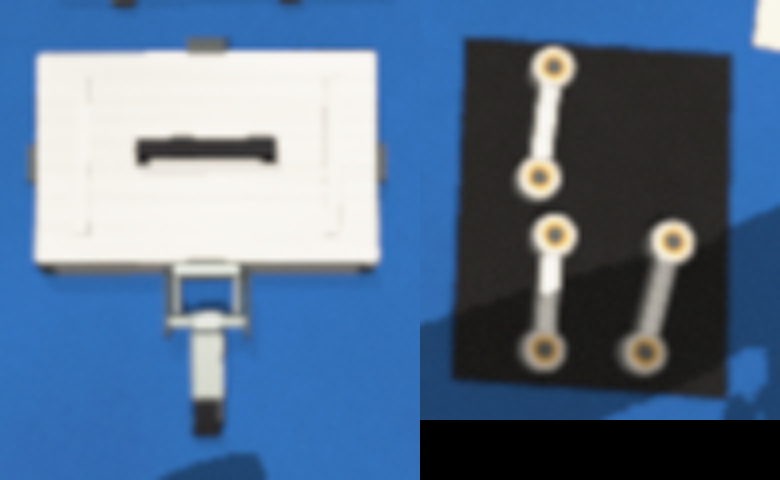

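```bash
cat >> h.py <<'E'
def lidrect(t,z=66,n="top"):
    hsv=cv2.cvtColor(t,cv2.COLOR_BGR2HSV)
    m=cv2.inRange(hsv,(0,0,200),(180,40,255))
    return m
def comps(m,amin):
    k,_,st,ce=cv2.connectedComponentsWithStats(m)
    return [(st[i],ce[i]) for i in range(1,k) if st[i][4]>=amin]
def bosses(t,roi,z=36):
    """brass bushings inside roi (x0,y0,x1,y1) -> pixel & world"""
    x0,y0,x1,y1=roi
    hsv=cv2.cvtColor(cv2.resize(t[y0:y1,x0:x1],None,fx=4,fy=4,interpolation=cv2.INTER_CUBIC),cv2.COLOR_BGR2HSV)
    m=cv2.inRange(hsv,(8,70,60),(28,255,255))
    m=cv2.morphologyEx(m,cv2.MORPH_CLOSE,np.ones((9,9),np.uint8))
    out=[]
    for s,c in comps(m,40):
        px=(s[0]+s[2]/2-.5+.5)/4-.5+x0,(s[1]+s[3]/2)/4-.5+y0
        out.append((px,s[4],cast("top",px,z)[0]))
    return out
E
python3 - <<'E'
from h import *
np.set_printoptions(precision=1,suppress=True)
t=cv2.imread("pics/top0.png")
roi=np.zeros_like(t[:,:,0]);roi[155:225,280:385]=255
m=lidrect(t)&roi
m=cv2.morphologyEx(m,cv2.MORPH_OPEN,np.ones((9,9),np.uint8))
m2=cv2.morphologyEx(m,cv2.MORPH_CLOSE,np.ones((15,15),np.uint8))
c=max(cv2.findContours(m2,0,2)[0],key=cv2.contourArea)
P=cast("top",c[:,0,:],66)[:,:2].astype(np.float32);print("lid",cv2.minAreaRect(P))
m=cv2.inRange(t,(0,0,0),(110,110,110));r=np.zeros_like(m);r[175:200,305:355]=255
s,ce=max(comps(m&r,10),key=lambda q:q[0][4]);print("handle",s,ce,cast("top",ce,98))
ys,xs=np.nonzero((m&r));Q=cast("top",np.c_[xs,ys],98)[:,:2].astype(np.float32);print(cv2.minAreaRect(Q))
r[:]=0;r[240:265,320:345]=255
for s,ce in comps(m&r,10):print("grip",s,ce,cast("top",ce,36))
for p in bosses(t,(395,195,472,292)):print(*p)
s=cv2.imread("pics/side0.png")
cv2.imwrite("pics/c2.png",cv2.resize(s[150:270,260:420],None,fx=4,fy=4,interpolation=cv2.INTER_CUBIC))
E
```

```text
lid ((622.8344116210938, -2.002593994140625), (269.9604187011719, 166.29574584960938), 88.80582427978516)
handle [314 185  35   6 147] [331.1 186.7] [[620.5  -3.1  98. ]]
((618.0180053710938, -2.646717071533203), (105.92091369628906, 15.951141357421875), 88.74388122558594)
grip [328 250   8   9  67] [331.4 254. ] [[416.8   0.5  36. ]]
(np.float64(423.125), np.float64(206.125)) 527 [ 564.  -296.7   36. ]
(np.float64(419.5), np.float64(233.625)) 542 [ 475.6 -280.3   36. ]
(np.float64(423.375), np.float64(248.125)) 552 [ 429.5 -290.    36. ]
(np.float64(452.875), np.float64(249.75)) 561 [ 422.5 -382.3   36. ]
(np.float64(420.625), np.float64(277.0)) 673 [ 339.7 -276.3   36. ]
(np.float64(446.0), np.float64(277.75)) 704 [ 336. -355.   36.]
```

View pics/c2.png

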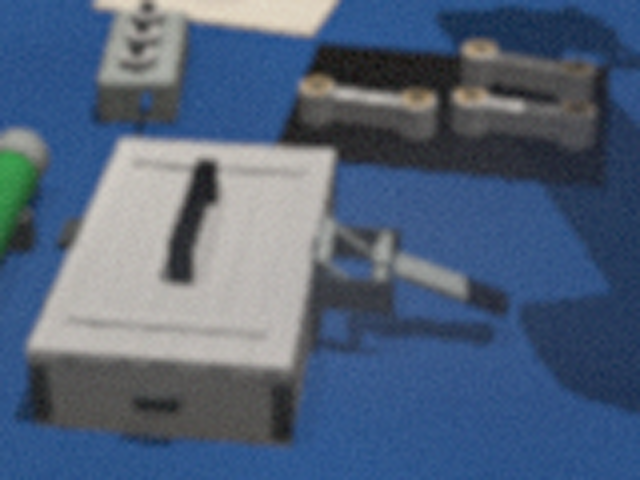

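```bash
cat >> h.py <<'E'
from scipy.spatial.transform import Rotation as Rot
from plant import manip
np.set_printoptions(precision=2,suppress=True)
C=np.array([621.,-2.6]);YAW=-0.018
def ori(a):
    best=None
    for k in (0,np.pi):
        y=np.array([np.cos(a+k),np.sin(a+k),0]);z=np.array([0,0,-1.])
        r=Rot.from_matrix(np.c_[np.cross(y,z),y,z]).as_rotvec()
        q=manip.ik([450,0,350],r)
        if q is not None and (best is None or abs(q[5])<best[0]):best=(abs(q[5]),r)
    return best[1]
def cw(x,y,z):   # case frame -> world grasp
    c,s=np.cos(YAW),np.sin(YAW);return np.array([C[0]+c*x-s*y,C[1]+s*x+c*y,z])
def tcp(g):return np.array(g)+[0,0,155.]
def lin(g,**k):return manip.move_linear(tcp(g),**k)
def go(g,o):manip.move_to(tcp(g),o)
def lev(q,r=78):
    p=q-np.radians(20);return cw(-132-r*np.cos(p),0,59+r*np.sin(p))
def st(s=""):
    o=manip.get_obs();print(s,"t",round(o["t"],1),"g",o["eef_pos"]-[0,0,155],"F",o["contact_force"],"w",round(o["grip_width"],1))
def snap(n,f):
    i=manip.camera(n);cv2.imwrite("pics/"+f,i);return i
E
cat > a1.py <<'E'
from h import *
o=ori(np.pi/2+YAW)
g=lev(0)
go(g+[0,0,130],o);manip.gripper_to(60);lin(g+[0,0,40]);lin(g,max_speed=80);st("at")
manip.gripper_to(5);st("pinch")
for q in np.arange(.2,2.05,.2):
    lin(lev(q),max_speed=100)
    F=manip.get_obs()["contact_force"]
    if np.abs(F).max()>25:print(q,F)
lin(lev(2.05));st("top")
manip.gripper_to(70);lin(lev(2.05)+[0,0,80]);st("up")
snap("side","s1.png")
i=cv2.imread("pics/s1.png");cv2.imwrite("pics/s1c.png",cv2.resize(i[60:270,240:500],None,fx=3,fy=2.8))
E
python3 a1.py
```

```text
at t 3.8 g [415.84   1.07  32.46] F [-0.98 -0.1   1.31] w 59.9
pinch t 4.2 g [416.14   0.63  33.19] F [-0.65 -3.3   3.27] w 22.7
top t 7.5 g [497.08  -0.66 134.42] F [-4.28 -4.41 -0.08] w 22.2
up t 8.7 g [499.06  -0.37 215.7 ] F [ 0.36 -0.09 -0.23] w 69.8
```

View pics/s1c.png

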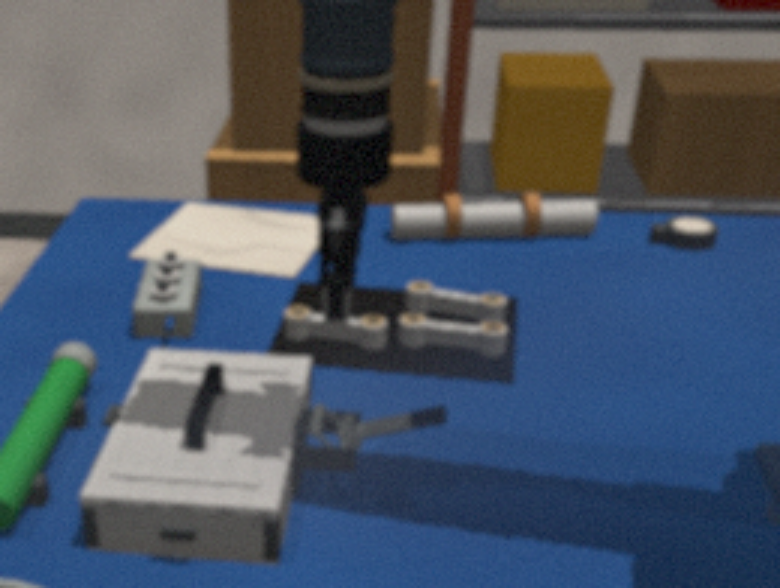

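```bash
python3 - <<'E'
from h import *
for q in (0,.3,.6,1,1.5,2.09):print(q,proj("side",lev(q)),proj("top",lev(q)))
manip.pause(.3)
i=snap("side","s2.png")[150:260,260:420];j=snap("top","t2.png")[150:270,280:385]
f=lambda a:cv2.resize(a,(400,int(400*a.shape[0]/a.shape[1])),interpolation=cv2.INTER_CUBIC)
a,b=f(i),f(j);a=cv2.copyMakeBorder(a,0,b.shape[0]-a.shape[0],0,0,0);cv2.imwrite("pics/c3.png",np.hstack([a,b]))
E
```

```text
0 [[381.23 223.94]] [[331.29 254.38]]
0.3 [[383.47 217.36]] [[331.19 255.29]]
0.6 [[383.2  210.33]] [[331.1  253.94]]
1 [[378.84 201.38]] [[330.97 248.72]]
1.5 [[367.94 193.08]] [[330.86 237.84]]
2.09 [[351.1  190.25]] [[330.82 222.61]]
```

View pics/c3.png

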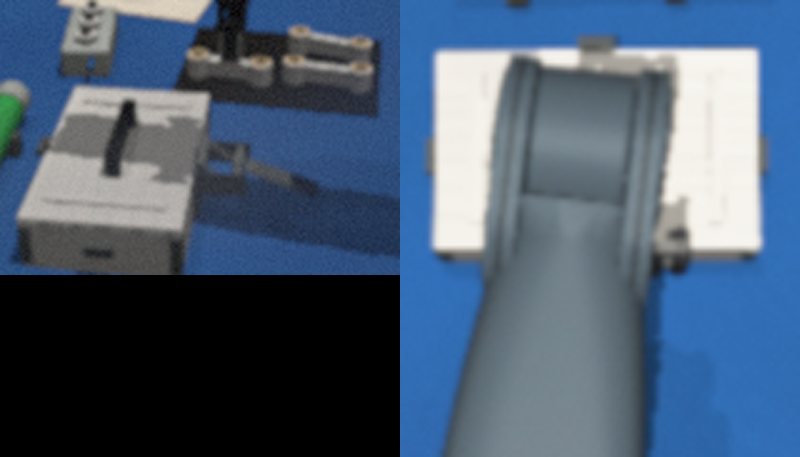

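```bash
cat > a2.py <<'E'
from h import *
g=lev(0)
lin(lev(2.05)+[0,0,120]);lin(g+[0,0,160]);lin(g+[0,0,40]);lin(g,max_speed=80)
manip.gripper_to(5);st("pinch")
for q in np.arange(.2,2.05,.2):lin(lev(q),max_speed=100)
st("2.0")
i=snap("side","s3.png")
h=lin(lev(2.0)+[16,0,-2],max_speed=40,guard=18);st(h)
j=snap("side","s4.png")
cv2.imwrite("pics/c4.png",np.hstack([cv2.resize(k[140:250,290:390],None,fx=4,fy=4,interpolation=cv2.INTER_CUBIC) for k in(i,j)]))
E
python3 a2.py
```

```text
pinch t 12.5 g [416.05   0.62  33.06] F [-1.38 -3.56  3.45] w 23.0
2.0 t 15.6 g [493.29  -0.61 134.68] F [-4.5  -5.5  -0.19] w 22.3
False t 16.2 g [511.2    0.25 134.2 ] F [ 0.1  -0.21 -0.67] w 5.0
```

View pics/c4.png

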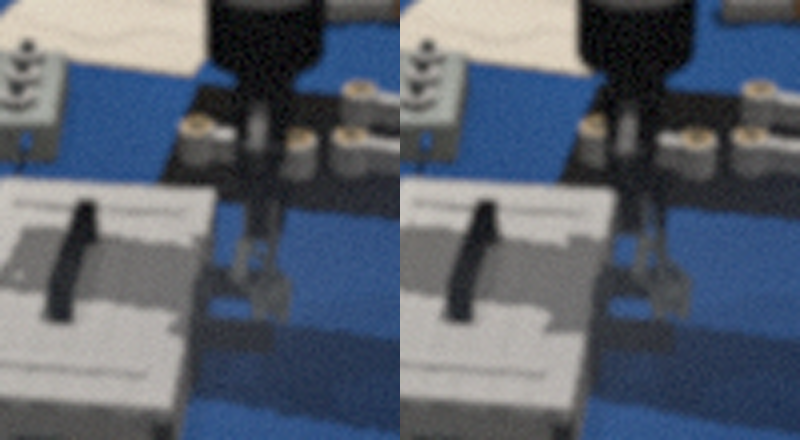

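```bash
cat > a3.py <<'E'
from h import *
st()
lin(lev(2.0)+[18,0,100]);manip.pause(1.5);st()
j=snap("side","s5.png")
cv2.imwrite("pics/c5.png",cv2.resize(j[140:250,290:400],None,fx=5,fy=5,interpolation=cv2.INTER_CUBIC))
E
python3 a3.py
```

```text
t 16.3 g [511.21   0.26 134.39] F [ 0.06 -0.51  0.41] w 4.7
 t 18.6 g [513.26  -0.34 236.72] F [ 0.73 -0.62  0.1 ] w 4.9
```

View pics/c5.png

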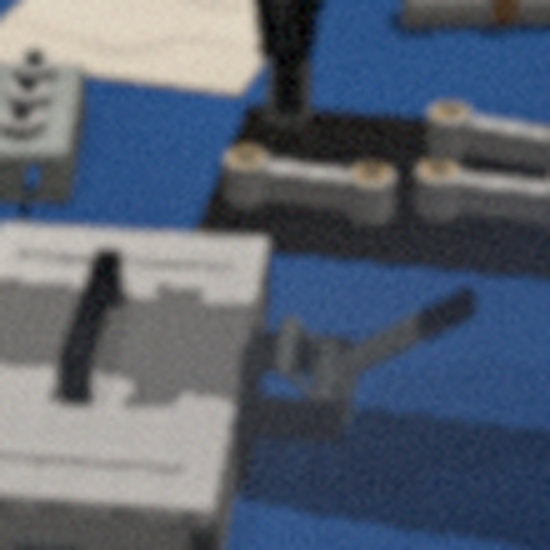

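```bash
cat >> h.py <<'E'
R0=Rot.from_rotvec(ori(np.pi/2+YAW))
def tp(g,tau,d=152):
    R=Rot.from_rotvec(np.array([-np.sin(YAW),np.cos(YAW),0])*tau)*R0
    return np.array(g)-d*R.as_matrix()[:,2],R.as_rotvec()
def tl(q,tau,dx=0,v=100,**k):
    p,r=tp(lev(q)+[dx,0,0],tau);return manip.move_linear(p,r,max_speed=v,**k)
E
cat > a4.py <<'E'
from h import *
tau=lambda q:-.6+.3*q/1.5
path1=[(q,tau(q)) for q in np.arange(.15,1.66,.15)]
path2=[(q,-.3+.55*(q-1.4)/.65) for q in np.arange(1.5,2.16,.1)]
for q,t in [(0,-.6)]+path1+path2:
    if manip.ik(*tp(lev(q),t)) is None:print("no ik",q,t)
import sys
if len(sys.argv)>1:
    g=lev(0);manip.gripper_to(60)
    lin(lev(0)+[0,0,200]);p,r=tp(g,-.6)
    manip.move_linear(p+[-20,0,60],r);manip.move_linear(p,r,max_speed=80)
    manip.gripper_to(5);st("p1")
    for q,t in path1:tl(q,t)
    st("1.65");snap("side","s6.png")
    manip.gripper_to(34);tl(1.42,-.3);manip.gripper_to(5);st("p2")
    snap("side","s7.png")
    for q,t in path2:tl(q,t,v=70)
    st("end");snap("side","s8.png")
E
python3 a4.py
python3 a4.py x; python3 - <<'E'
import cv2,numpy as np
cv2.imwrite("pics/c6.png",np.hstack([cv2.resize(cv2.imread(f"pics/s{k}.png")[150:240,300:388],None,fx=3,fy=3,interpolation=cv2.INTER_CUBIC) for k in(6,7,8)]))
E
```

```text
Traceback (most recent call last):
  File "a4.py", line 11, in <module>
    manip.move_linear(p+[-20,0,60],r);manip.move_linear(p,r,max_speed=80)
    ~~~~~~~~~~~~~~~~~^^^^^^^^^^^^^^^^
plant.Unreachable: the arm cannot follow that straight line within its joint ranges
[ WARN:0@0.020] global loadsave.cpp:275 findDecoder imread_('pics/s6.png'): can't open/read file: check file path/integrity
Traceback (most recent call last):
TypeError: 'NoneType' object is not subscriptable
```

```bash
python3 - <<'E'
from h import *
st();print(manip.get_obs()["joint_pos"])
for d in([0,0,0],[-20,0,60],[-10,0,40]):
  for t in(0,-.3,-.45,-.6):
    p,r=tp(lev(0),t);print(d,t,manip.ik(p+d,r))
for q,t in((.6,-.48),(1.5,-.3),(2,.2)):print(q,manip.ik(*tp(lev(q),t)))
E
```

```text
t 20.0 g [416.15   1.03 232.49] F [ 0.2   0.21 -0.22] w 60.0
[-0.16 -0.24 -0.2   1.61  0.   -0.14]
[0, 0, 0] 0 [-0.16 -0.17 -0.55  1.19  0.   -0.14]
[0, 0, 0] -0.3 [-0.2  -0.53 -0.85  0.96  0.05 -0.17]
[0, 0, 0] -0.45 [-0.22 -0.74 -1.    0.86  0.09 -0.18]
[0, 0, 0] -0.6 [-0.25 -0.98 -1.16  0.8   0.13 -0.2 ]
[-20, 0, 60] 0 [-0.17 -0.27 -0.51  1.33  0.   -0.15]
[-20, 0, 60] -0.3 [-0.21 -0.64 -0.79  1.13  0.06 -0.18]
[-20, 0, 60] -0.45 [-0.24 -0.86 -0.94  1.05  0.1  -0.2 ]
[-20, 0, 60] -0.6 None
[-10, 0, 40] 0 [-0.16 -0.23 -0.52  1.28  0.   -0.14]
[-10, 0, 40] -0.3 [-0.2  -0.6  -0.81  1.07  0.05 -0.18]
[-10, 0, 40] -0.45 [-0.23 -0.81 -0.96  0.98  0.09 -0.19]
[-10, 0, 40] -0.6 None
0.6 [-0.23 -0.82 -0.96  0.96  0.1  -0.19]
1.5 [-0.18 -0.46 -0.61  1.12  0.05 -0.15]
2 [-0.12  0.19  0.01  1.59 -0.02 -0.1 ]
```

```bash
sed -i 's/tau=lambda.*/tau=lambda q:-.4+.1*q\/1.5/; s/tp(g,-.6)/tp(g,-.4)/; s/(0,-.6)/(0,-.4)/' a4.py; python3 a4.py x; python3 - <<'E'
import cv2,numpy as np
cv2.imwrite("pics/c6.png",np.hstack([cv2.resize(cv2.imread(f"pics/s{k}.png")[150:240,300:388],None,fx=3,fy=3,interpolation=cv2.INTER_CUBIC) for k in(6,7,8)]))
E
```

```text
p1 t 23.1 g [356.78   1.73  18.15] F [-4.05 -3.59  5.23] w 22.9
1.65 t 26.2 g [422.71   0.62 122.15] F [-7.35 -4.59 -0.46] w 22.6
p2 t 27.2 g [406.99   1.23 117.84] F [ 0.58 -0.36  0.1 ] w 5.2
end t 30.4 g [546.44  -1.2  126.3 ] F [-0.19  0.33  0.05] w 4.9
```

View pics/c6.png

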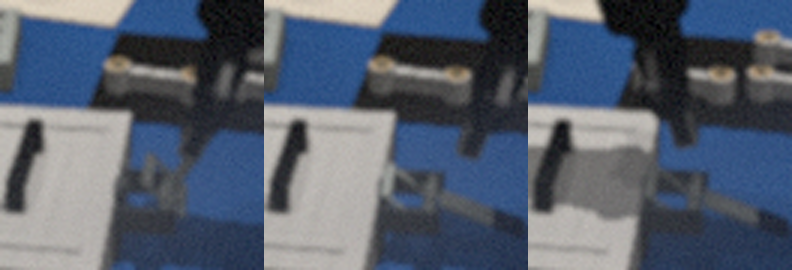

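```bash
cat > a5.py <<'E'
from h import *
import sys
tau=lambda q:-.45+1.35*q/2.25
qs=np.arange(.15,2.26,.15)
for q in np.r_[0,qs]:
    s=manip.ik(*tp(lev(q),tau(q)))
    if s is None or q>2:print(q,round(tau(q),2),s)
for x in (.9,1.0,1.1):print(x,manip.ik(*tp(lev(2.25),x)))
if len(sys.argv)>1:
    manip.gripper_to(60);p,r=tp(lev(0)+[0,0,-3],-.45)
    o=manip.get_obs();manip.move_linear(o["eef_pos"]+[0,0,60])
    manip.move_to(*tp(lev(0)+[0,0,160],0));manip.move_linear(*tp(lev(0)+[0,0,80],-.2));manip.move_linear(p,r,max_speed=80)
    manip.gripper_to(5);st("p1")
    for q in qs:tl(q,tau(q),v=100)
    st("end");snap("side","s9.png")
E
python3 a5.py
```

```text
2.1 0.81 [-0.1   0.86  0.7   2.21 -0.06 -0.06]
2.25 0.9 None
0.9 None
1.0 None
1.1 None
```

```bash
sed -i 's/1.35\*q/1.17*q/' a5.py; python3 a5.py x; python3 - <<'E'
import cv2,numpy as np
cv2.imwrite("pics/c7.png",cv2.resize(cv2.imread("pics/s9.png")[130:240,280:400],None,fx=4,fy=4,interpolation=cv2.INTER_CUBIC))
E
```

```text
2.1 0.64 [-0.1   0.68  0.51  2.04 -0.05 -0.07]
2.25 0.72 [-0.1   0.8   0.65  2.13 -0.05 -0.06]
0.9 None
1.0 None
1.1 None
p1 t 34.8 g [349.83   1.87  11.74] F [-3.1  -3.04  3.44] w 23.1
end t 40.1 g [609.85  -2.86  91.83] F [-24.71  -6.07   3.39] w 23.1
```

View pics/c7.png

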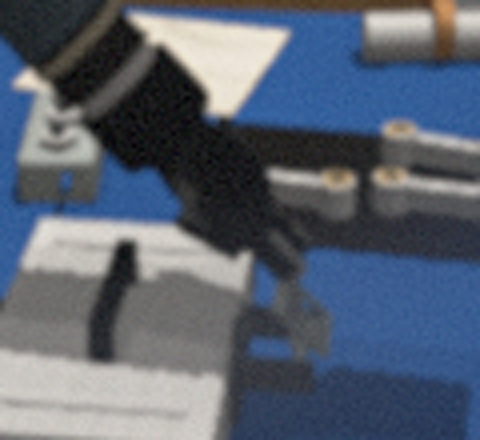

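```bash
cat > a6.py <<'E'
from h import *
tl(2.12,.7,v=40);st("ease")
manip.gripper_to(60)
p,r=tp(lev(2.12)+[0,0,0],.7);z=Rot.from_rotvec(r).as_matrix()[:,2]
manip.move_linear(p-70*z,r);st("back")
manip.move_to(tcp(cw(20,0,230)),ori(YAW));manip.pause(.5);st("up")
j=snap("side","s10.png");print(proj("side",[lev(2.09),lev(0)]))
cv2.imwrite("pics/c8.png",cv2.resize(j[140:270,250:400],None,fx=4,fy=4,interpolation=cv2.INTER_CUBIC))
E
python3 a6.py
```

```text
ease t 40.7 g [601.98  -2.77  96.86] F [-1.66 -4.95 -0.24] w 22.8Traceback (most recent call last):
  File "a6.py", line 5, in <module>
    manip.move_linear(p-70*z,r);st("back")
    ~~~~~~~~~~~~~~~~~^^^^^^^^^^
plant.Unreachable: the arm cannot follow that straight line within its joint ranges
```

```bash
sed -i '/^tl(/d;/^manip.gripper_to/d;s/^manip.move_linear(p-70\*z,r)/manip.move_linear(*tp(lev(2.12)+[10,0,90],.45))/' a6.py; python3 a6.py
```

```text
back t 42.0 g [580.69  -1.72 205.97] F [-0.41  0.07  0.13] w 60.0
up t 43.9 g [640.98  -2.92 230.08] F [ 0.55 -0.66  0.43] w 59.9
[[351.1  190.25]
 [381.23 223.94]]
```

View pics/c8.png

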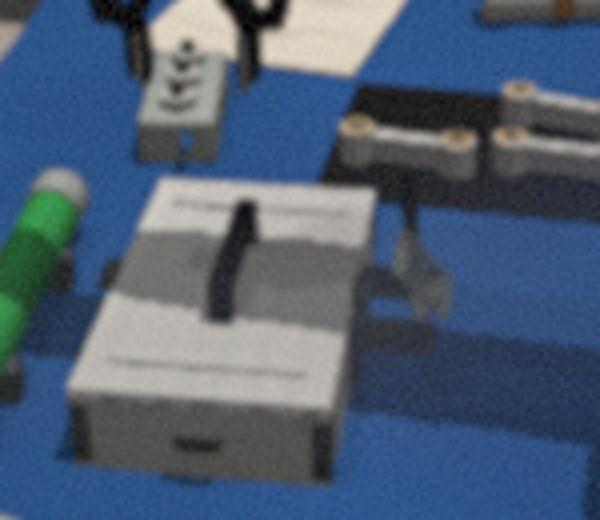

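```bash
cat > a7.py <<'E'
from h import *
S=cast("top",(231.7,247),4)[0];print("sheet",S)
L=np.array([S[0]-5,S[1],0]);o=ori(YAW)
print(manip.ik(tcp(cw(0,0,230)),o),manip.ik(tcp(L+[0,0,230]),o),manip.ik(tcp(L+[0,0,48]),o))
lin(cw(0,0,230));lin(cw(0,0,130));lin(cw(0,0,91),max_speed=60,guard=15);st("at")
manip.gripper_to(2);st("grip")
lin(cw(0,0,135),max_speed=60);st("lift");lin(cw(0,0,230));
lin(L+[0,0,230],max_speed=180);lin(L+[0,0,70]);h=lin(L+[0,0,44],max_speed=30,guard=5);st(h)
g=manip.get_obs()["eef_pos"];np.save("lid.npy",np.r_[L[:2],g[2]-155])
manip.gripper_to(60);lin(L+[0,0,150]);st("off")
# clear view: move arm back
go([250,150,250],o);st()
t=snap("top","t3.png")
for p in bosses(t,(395,195,472,292)):print(*p)
cv2.imwrite("pics/c9.png",cv2.resize(t[140:300,180:480],None,fx=2.6,fy=2.6,interpolation=cv2.INTER_CUBIC))
E
python3 a7.py
```

```text
sheet [448.06 324.28   4.  ]
[-0.11  0.3   0.35  1.62  0.    1.48] [0.51 0.11 0.12 1.59 0.   2.1 ] [ 0.51  0.16 -0.18  1.23  0.    2.1 ]
at t 45.9 g [621.06  -2.59  91.07] F [0.59 0.68 0.44] w 60.1
grip t 46.3 g [621.21  -2.61  91.68] F [-0.54  0.54  2.64] w 14.8
lift t 47.2 g [620.86  -2.59 134.64] F [-0.52  0.96 -5.8 ] w 14.8
True t 52.1 g [442.8  324.15  47.63] F [-0.43 -0.59  4.93] w 15.4
off t 53.5 g [442.77 324.12 148.95] F [-0.67 -0.33 -0.17] w 60.4
 t 54.5 g [250.47 150.2  249.34] F [0.26 0.27 1.14] w 59.6
(np.float64(423.125), np.float64(206.125)) 526 [ 564.04 -296.75   36.  ]
(np.float64(419.5), np.float64(233.625)) 540 [ 475.64 -280.29   36.  ]
(np.float64(423.375), np.float64(248.125)) 549 [ 429.47 -289.96   36.  ]
(np.float64(449.25), np.float64(260.125)) 560 [ 390.31 -368.76   36.  ]
(np.float64(420.625), np.float64(276.875)) 553 [ 340.13 -276.36   36.  ]
(np.float64(442.125), np.float64(288.0)) 610 [ 304.84 -340.99   36.  ]
```

View pics/c9.png

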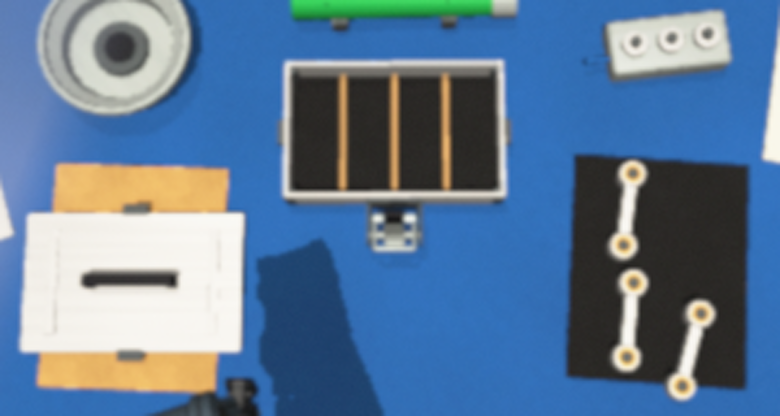

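```bash
cat > a8.py <<'E'
from h import *
import sys
def links(t):
    P=[np.r_[b[2][:2]] for b in bosses(t,(388,180,490,320)) if b[1]>200]
    out=[]
    for i in range(len(P)):
        for j in range(i):
            d=np.linalg.norm(P[i]-P[j])
            if 84<d<96:out.append((P[i],P[j]))
    print(len(P),"bosses",[tuple(np.round((a+b)/2,1)) for a,b in out]);return out
def pick(L):
    a,b=L;m=(a+b)/2;d=a-b;an=np.arctan2(d[1],d[0])+np.pi/2;o=ori(an)
    q=lambda z:np.r_[m,z]
    manip.gripper_to(50)
    go(q(130),o);lin(q(60));h=lin(q(26),max_speed=70,guard=15);st(("pick",h))
    manip.gripper_to(2);st("held")
    lin(q(150))
def place(y):
    o=ori(np.pi/2+YAW);q=lambda z:cw(0,y,z)
    go(q(160),o);lin(q(55));h=lin(q(25),max_speed=40,guard=6);st(("place",h))
    manip.gripper_to(25);lin(q(60),max_speed=80);lin(q(150))
if __name__=="__main__":
    for y,tgt in ((-97.5,(347,-355)),(-32.5,(385,-283)),(32.5,(520,-288))):
        Ls=links(snap("top","t4_%d.png"%y))
        L=min(Ls,key=lambda l:np.linalg.norm((l[0]+l[1])/2-tgt))
        pick(L);place(y)
    go([300,150,250],ori(np.pi/2));st()
    t=snap("top","t5.png");links(t)
    for p in bosses(t,(285,155,380,225),37):print(*p)
    cv2.imwrite("pics/c10.png",cv2.resize(t[140:300,280:480],None,fx=3.6,fy=3.6,interpolation=cv2.INTER_CUBIC))
E
python3 a8.py
```

```text
6 bosses [(np.float64(519.8), np.float64(-288.5)), (np.float64(409.9), np.float64(-329.4)), (np.float64(384.8), np.float64(-283.2)), (np.float64(347.6), np.float64(-354.9))]
('pick', False) t 58.3 g [ 347.42 -354.72   25.53] F [0.19 0.43 0.3 ] w 50.0
held t 58.7 g [ 347.85 -355.22   26.73] F [0.61 0.2  2.77] w 12.8
('place', True) t 62.5 g [ 619.37 -100.07   33.84] F [-0.51 -0.34  3.33] w 12.8
4 bosses [(np.float64(519.6), np.float64(-288.5)), (np.float64(384.8), np.float64(-283.2))]
('pick', False) t 66.8 g [ 384.61 -283.04   25.59] F [0.08 0.2  0.78] w 50.0
held t 67.2 g [ 385.09 -283.49   26.71] F [-0.31  0.17  1.51] w 13.2
('place', True) t 71.0 g [620.14 -35.03  27.74] F [-0.32 -0.54  3.98] w 12.7
2 bosses [(np.float64(519.8), np.float64(-288.5))]
('pick', False) t 75.3 g [ 519.64 -288.45   25.48] F [-0.33 -0.49  0.04] w 50.0
held t 75.8 g [ 520.18 -288.77   26.79] F [-0.35  0.25  2.25] w 13.3
('place', True) t 79.5 g [621.34  29.95  27.82] F [0.46 0.17 3.72] w 13.2
 t 82.4 g [300.58 149.95 249.58] F [ 1.17 -0.55 -0.72] w 25.1
0 bosses []
(np.float64(311.25), np.float64(190.375)) 3587 [623.35  62.11  37.  ]
(np.float64(331.125), np.float64(190.25)) 3535 [622.37  -2.35  37.  ]
(np.float64(351.0), np.float64(190.25)) 3691 [620.97 -66.72  37.  ]
(np.float64(320.75), np.float64(177.125)) 580 [666.86  30.64  37.  ]
(np.float64(341.125), np.float64(177.125)) 542 [665.38 -35.75  37.  ]
(np.float64(360.625), np.float64(176.875)) 524 [664.81 -99.23  37.  ]
(np.float64(341.125), np.float64(204.625)) 541 [574.33 -33.66  37.  ]
(np.float64(361.0), np.float64(204.25)) 493 [574.2  -97.63  37.  ]
(np.float64(321.125), np.float64(204.625)) 521 [575.69  30.76  37.  ]
```

View pics/c10.png

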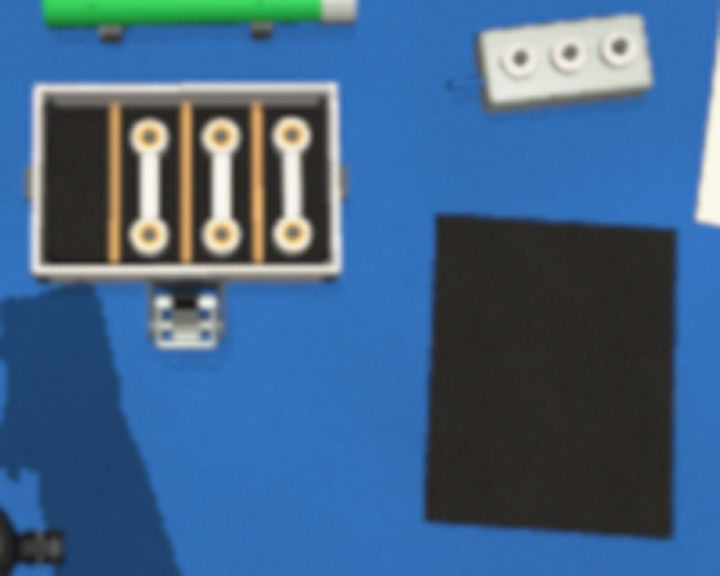

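```bash
cat > a9.py <<'E'
from h import *
L=np.load("lid.npy");P=lambda z:np.r_[L[:2],z];o=ori(YAW)
manip.gripper_to(60);go(P(150),o);lin(P(80));lin(P(L[2]),max_speed=60,guard=15);st("at")
manip.gripper_to(2);st("grip");lin(P(90),max_speed=80);lin(P(230))
lin(cw(0,0,230));lin(cw(0,0,125));st("above")
h=lin(cw(0,0,90),max_speed=30,guard=12);st(("down",h))
E
python3 a9.py
```

```text
at t 85.8 g [442.98 324.25  47.37] F [ 0.05 -0.46 -0.49] w 59.9
grip t 86.3 g [443.15 324.44  48.28] F [-0.54 -0.43  2.73] w 15.0
above t 91.5 g [621.44  -2.62 126.29] F [-0.12 -0.46 -4.73] w 15.0
('down', True) t 92.6 g [620.68  -2.56  92.32] F [0.08 0.89 5.95] w 14.8
```

```bash
cat > a10.py <<'E'
from h import *
manip.gripper_to(60);lin(cw(0,0,200));go([300,150,250],ori(YAW));st()
t=snap("top","t6.png");s=snap("side","s11.png")
m=cv2.inRange(t,(0,0,0),(110,110,110));r=np.zeros_like(m);r[175:200,305:355]=255
s_,ce=max(comps(m&r,10),key=lambda q:q[0][4]);print("handle",s_,ce,cast("top",ce,98))
roi=np.zeros_like(m);roi[155:225,280:385]=255
m=cv2.morphologyEx(lidrect(t)&roi,cv2.MORPH_OPEN,np.ones((9,9),np.uint8));m=cv2.morphologyEx(m,cv2.MORPH_CLOSE,np.ones((15,15),np.uint8))
c=max(cv2.findContours(m,0,2)[0],key=cv2.contourArea)
print(cv2.minAreaRect(cast("top",c[:,0,:],66)[:,:2].astype(np.float32)))
f=lambda a,w:cv2.resize(a,(400,400),interpolation=cv2.INTER_CUBIC)
cv2.imwrite("pics/c11.png",np.hstack([f(t[150:255,280:385],1),f(s[150:260,265:375],1)]))
E
python3 a10.py
```

```text
t 95.4 g [300.62 149.93 249.82] F [ 0.55 -0.16  0.8 ] w 59.7
handle [315 185  34   6 147] [331.36 186.73] [[620.43  -3.85  98.  ]]
((622.8120727539062, -2.0340423583984375), (269.8966369628906, 166.25228881835938), 88.80582427978516)
```

View pics/c11.png

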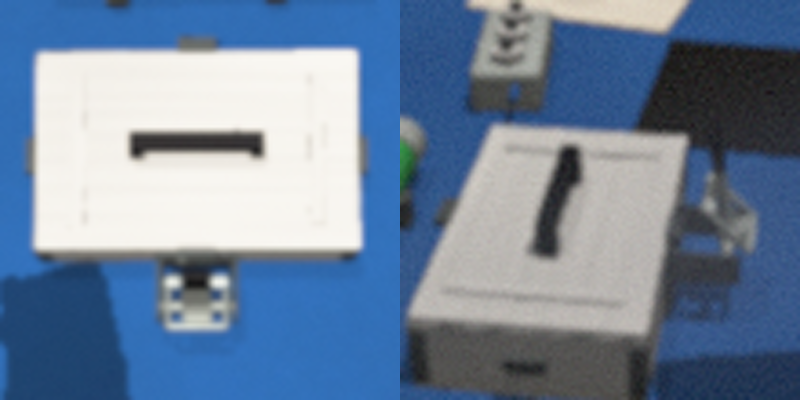

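```bash
cat > a11.py <<'E'
from h import *
g=lev(2.09);manip.move_to(*tp(g+[0,0,90],0));manip.move_linear(*tp(g,0),max_speed=80);st("at")
manip.gripper_to(5);st("pinch")
for q in (1.95,1.8,1.6,1.4,1.2):tl(q,0)
st("1.2");manip.gripper_to(60);manip.pause(1.2)
lin(lev(1.2)+[-20,0,90]);manip.gripper_to(2)
lin(lev(0)+[0,0,70]);h=lin(lev(0)+[0,0,21],max_speed=30,guard=6);st(("press",h))
lin(lev(0)+[0,0,120]);go([300,150,250],ori(YAW));st()
t=snap("top","t7.png");s=snap("side","s12.png")
f=lambda a:cv2.resize(a,(400,400),interpolation=cv2.INTER_CUBIC)
cv2.imwrite("pics/c12.png",np.hstack([f(t[155:270,275:390]),f(s[150:270,270:390])]))
m=cv2.inRange(t,(0,0,0),(110,110,110));r=np.zeros_like(m);r[240:265,320:345]=255
for a,ce in comps(m&r,10):print("grip",a,ce,cast("top",ce,36))
E
python3 a11.py
```

```text
at t 98.5 g [502.58  -0.51 133.7 ] F [ 0.51  0.16 -0.29] w 59.8
pinch t 98.9 g [502.42  -0.85 133.58] F [-0.09 -2.26  2.38] w 23.0
1.2 t 100.3 g [438.71   0.24 117.03] F [ 2.45 -2.79  7.09] w 22.9
('press', True) t 105.5 g [415.7    1.11  58.  ] F [-0.08 -0.02  4.81] w 2.0
 t 108.1 g [300.09 149.89 249.46] F [-0.59  0.16  0.41] w 2.0
grip [328 250   8   9  67] [331.45 253.96] [[416.76   0.52  36.  ]]
```

View pics/c12.png

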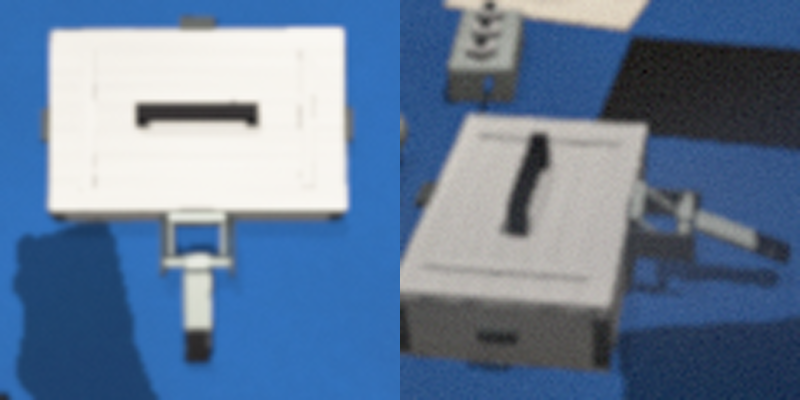

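```bash
python3 -c "
from h import *
manip.sign_off();st()"
```

```text
the job is handed in; nothing more can be done
the job is handed in; nothing more can be done
```

The job is done and handed in at about t = 108 s of the 210 s allowed; no verdict was reported. I opened the latch, set the lid on the cardboard sheet, and laid all three links in separate bays. Then I put the lid back and shut the latch.

**Checks before hand-in:**
- **Links:** all three lay flat on the case floor, about 1 mm from their bay centres along the case's length. The mat was empty.
- **Lid:** its measured outline matched the start view to within 0.1 mm, and the handle centroid to within 1 mm (within the measurement error).
- **Latch:** the grip reads about 0 rad (shut) in both views. A light press from above met it at its shut height.
- **Other objects:** the caliper and the parts of the strut in view look unmoved. I did not measure either one, and I did not re-check the wheel after the links were placed.

**What went wrong on the way:**
- The first three tries at lifting the lever failed. It lagged in the pads and fell shut again twice and slipped out once. The fourth worked because I tilted the tool along with the lever.
- One link was knocked aside during the run, and I measured it again before picking it.
- That link first touched down about 6 mm high, so it dropped the last few millimetres. The later picture showed it lying flat.

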